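# Release the battery door of the growing-room climate controller

## Task

The climate controller on the bench needs new batteries, and its battery door is held by a concealed catch: a flush release pad is let into the plain front panel ahead of the door, in nearly the panel's own colour, and you have to find where along the panel it is. Feel gently along the panel for the pad, press it in until the battery door springs ajar, then let the pad come back up and take the hand away with the door left standing ajar. Nothing is to be picked up: leave the fresh cells, bottles and other things on the bench standing where they are.

Things in the scene. Friction and masses are not known exactly. Their poses are not given: they have to be found in the camera images.
- controller: light grey climate controller, a box 220 (x, front to back) by 350 (y) by 85 mm high, screwed to the bench. Origin: centre of its underside; z up, front faces its own -x. On its flat top: a plain panel along the front, behind it in the middle the battery door, behind left (+y) a display, behind right (-y) four coloured membrane keys, which do nothing
- panel (a point): middle of the plain front panel, on its surface, 85 mm above the bench; controller's axes, y along the panel. The panel is flat, stiff (gives 1 mm under 15 N), from 40 mm ahead of this point (-x) to 35 mm behind it, 175 mm to either side. The release pad's centre lies on its middle line (x = 0 here), up to 46 mm to either side (y); where, differs every time and is not measured: find it by touch or by eye
- release (a joint): how far the release pad is pressed in, m: 0 at rest, 0.006 at its stop. Pad: slightly darker grey rectangle, 38 (x) by 52 mm (y), 1.5 mm below the panel's surface in an opening of 40 by 54 mm (a fingertip must be wholly inside to push it). It moves straight down, 1.3 N to start, 4 to 5 N at the stop, and springs back. The door is let go at about 3.5 mm
- battery_door (a joint): opening angle of the battery door, rad: 0 shut, flush with the top; 0.45 fully sprung up, where it stays. Once the catch is freed a weak spring lifts it within half a second; while the catch holds it cannot be lifted
- door_hinge (a point): middle of the battery door's hinge line, on the controller's top, controller's axes. The door is a pale grey plate 110 (x) by 158 (y) by 4 mm, reaching from here towards the front panel (-x), its free edge 37 mm behind the panel's middle line; that edge rises about 48 mm when the door springs up
- cell_a: fresh battery cell, black with a copper band, standing on end ahead of the controller's right half, 33 mm in diameter, 61 mm high; origin: centre of its underside. Leave alone
- cell_b: second fresh battery cell, as cell_a. Leave alone
- bottle_a: tan cultivation bottle topped with white grain, 92 mm in diameter, 168 mm high, standing to the right (-y) of the controller; origin: centre of its underside. Leave alone
- bottle_b: second bottle, as bottle_a, standing to the left (+y) of the controller. Leave alone
- sleeve: clear open plastic sleeve, 92 mm wide at the top, 110 mm high, standing; origin: centre of its underside. Leave alone
- sprayer: white spray bottle with a blue head, 72 mm in diameter, 190 mm high, standing; origin: centre of its underside. Leave alone
- screwdriver: screwdriver with an orange handle lying on the bench ahead of the controller, left of the cells (its shaft along the controller's front). Leave alone

How it is judged:
On the way:
1. the release pad is pressed in by the fingers (value of joint release above 0.003 m and contact force between the fingers and anything else above 1 N), for 0.05 s.
At the end, for the whole second after the job is handed in: the battery door stands ajar by more than 0.3 rad with nothing touching it, and the release pad is back up (less than 1.5 mm in) (value of joint battery_door above 0.3 rad and value of joint release below 0.0015 m).
It fails at once if the fingers pressed on something with more than 80 N (contact force between the fingers and anything else above 80 N).
It fails at once if a bystander (cell, bottle, sleeve, sprayer or screwdriver) was lifted, tipped or moved by more than 20 mm (distance of any of cell_a, cell_b, bottle_a, bottle_b, sleeve, sprayer, screwdriver from where it was at the start of the episode above 0.02 m or angle between any of cell_a, cell_b, bottle_a, bottle_b, sleeve, sprayer's own z axis and vertical above 0.5 rad).
It also fails if it takes over 48 s, if anything falls off the work surface, if the arm or the gripper's body presses on something with over 40 N, if the wrist force passes 120 N, or if a joint passes its speed limit or range.

## Robot

A 6-joint arm with a two-finger parallel gripper is mounted at the origin on the work surface. World frame = base frame: x ahead of the robot, y to its left, z up, the work surface at z = 0. Lengths are in m, angles in rad, forces in N, time in s.
With the tool pointing down it reaches from about 0.35 to 0.85 m from the base axis. Payload 8.1 kg.
Tool frame: the origin (TCP) lies at the very end of the fingers, on their centre line; the grasp point (between the pads) lies 19 mm behind it; z points along the fingers, y is the direction in which the jaws open and shut (so a half turn about z gives the same grasp; the last joint's range is limited). The gripper opens to 93 mm and grips with 3 to 60 N. Pads are 15 mm wide; open, the fingers measure 128 mm over their backs; the gripper's body (75 mm by 188 mm) begins 65 mm behind the grasp point.
Start: joints at [1.167, 0.13, 1.488, -0, 1.523, -0.085], TCP at [0.188, 0.57, 0.219] pointing down, gripper open.
Joint ranges: [-2.96, 2.96], [-0.89, 2.26], [0.02, 2.5], [-1.34, 4.48], [0, 2.73], [-2.66, 2.66]. Speed limits (rad/s): [2.39, 2.39, 2.79, 3.14, 3.14, 3.14].

## Interface

Orientations are given as a rotation vector (axis times angle).
In Python, from plant import * gives the robot as it stands.
- The arm moves only by the tool apply_moves, never from a script. Its argument "commands" is one flat list of numbers, 7 for each row, row after row: the shift along the world's x, y, z in cm, then the turn, a rotation vector about the world's x, y, z in rad, then the finger opening in cm, from 0 to 9.3. A call has 1 to 8 rows; each row shifts and turns the pose as measured when the row begins; what a row does not reach is not made up. A row lasts 1/8 s, in which the tool goes at most 62.5 mm and 10.7 degrees, less where a joint would pass 70% of its speed; a pose out of reach is approached as far as the arm can. A call with a gripper value outside its range is refused whole. The fingers move at their own pace and stop on an object; "squeeze" is the grip in N (left out, the last holds). Time passes only in rows, so rows that do not move let the fingers close. It gives the time, the measured TCP pose, the force and the opening at its end, in the units of the state.
- read_state(): the state, without advancing time (a new reading comes with each control period).
- read_camera(name): name is "scene" or "side" or "wrist"; returns (picture, depth): 420x560x3 uint8, blue, green, red; 420x560 float32, m along the optical axis (not along the pixel's ray), 0 where there is no reading.
- camera_model(name): a dict with "intrinsics" (3x3 intrinsics, pixels), "R" (3x3) and "t" (3): a world point X has camera coordinates R X + t. Camera axes: x right, y down, z forward; pixel columns grow to the right and rows downward; lengths in m; the calibration is good to about 2 mm. A picture is of the moment at which its call begins: read the wrist's pose just before it. camera_model takes no time and is no camera call; for the wrist camera it gives the pose at the moment of the call.
- close_job(): hands the job in, once; it reports no verdict.
Trained networks look in the newest picture that a camera, given by its name, has taken for a name from the list of things; names that differ only in an ending like _2 or _b are one class to them, and where a whole thing is asked for, a point or a joint stands for the part that bears it (a point fixed in the world has none). Each returns a list of dicts, best first, with "conf" (0 to 1); they miss things now and then, are a little off and sometimes report something else, mostly with a low value. They report only what shows in the picture. A call takes as long as a camera call.
- find_in(query, camera): "point" ([x, y, z] in m, in the coordinates of the camera as it stood for that picture, good to about 4 mm: the middle of the surface that is visible of it).
- cut_out(query, camera): "mask" (420x560 bool, what is visible of it).
- spot_point(query, camera): "point" ([x, y, z] in m, in the coordinates of the camera as it stood for that picture, good to about 4 mm: a listed point, or the origin of a listed thing).
The state is a dict: "t": time; "q": joint angles; "dq": joint speeds; "joint_torque": joint torques, N m; "tool_pos": TCP position; "orientation": TCP orientation; "force": force on the tool from outside, world axes, zero at the start; "wrist_torque": the same for the moment, N m; "opening": finger opening in m.
Only numpy, scipy, OpenCV 4.12 (cv2) and the standard library are available. Lean on these libraries where they do the work, as an engineer would, in place of code of your own. Each camera call takes 0.05 s, during which the arm holds its last target. There are 200 camera calls.

## Working session

There is one attempt and no reset: what is moved stays moved. The work goes in short steps, Python scripts to look and compute and a tool call to move; the robot and the scene stay as the last step left them, time stands still between calls to the robot, and variables do not carry over. Pictures are saved under pics/ and viewed, about 8 in all and at most 12, crops included, and the job is handed in when it is done.

Besides the shell and the picture viewer there is one more tool, called after ">>>" as name(argument=value, ...), one argument or row to a line, values as JSON. apply_moves: Moves the arm, as the interface text tells. Its arguments: {"type":"object","properties":{"commands":{"type":"array"},"squeeze":{"type":"number"}},"required":["commands"]}

```bash
mkdir -p pics
cat > h.py <<'E'
from plant import *
import numpy as np, cv2
def w(cam,p):
    m=camera_model(cam); return np.array(m["R"]).T@(np.array(p)-np.array(m["t"]))
E
python3 - <<'E'
from h import *
s=read_state(); print(s["t"],s["tool_pos"],s["orientation"],s["force"])
for c in ("scene","side"):
    p,d=read_camera(c); cv2.imwrite(f"pics/{c}0.png",p)
    for q in ("panel","door_hinge","controller","cell_a","bottle_a","sprayer","sleeve","screwdriver"):
        for r in spot_point(q,c)[:2]: print(c,q,round(r["conf"],2),w(c,r["point"]).round(3))
    for r in find_in("release",c)[:3]: print(c,"release",round(r["conf"],2),w(c,r["point"]).round(3))
E
```

```text
0.0 [0.18781468 0.56923752 0.21756473] [-4.98623837e-01 -3.10132058e+00  2.85904927e-03] [-0.4446173  -0.13063948  0.67020804]
scene panel 0.85 [0.51  0.073 0.081]
scene door_hinge 0.7 [0.652 0.101 0.088]
scene controller 0.84 [ 0.578  0.091 -0.001]
scene controller 0.57 [ 0.463 -0.083 -0.001]
scene cell_a 0.5 [ 0.439 -0.01  -0.004]
scene cell_a 0.48 [ 0.468 -0.08   0.001]
scene bottle_a 0.91 [ 0.669 -0.177 -0.003]
scene bottle_a 0.74 [ 0.52   0.354 -0.007]
scene sprayer 0.57 [0.308 0.36  0.001]
scene sleeve 0.91 [ 0.309 -0.281 -0.001]
scene screwdriver 0.79 [ 0.399  0.167 -0.003]
scene release 0.65 [0.516 0.034 0.087]
side panel 0.98 [0.509 0.065 0.086]
side panel 0.54 [ 0.395  0.161 -0.003]
side door_hinge 0.93 [0.658 0.1   0.083]
side door_hinge 0.45 [0.576 0.081 0.   ]
side controller 0.58 [ 0.577  0.082 -0.001]
side cell_a 0.82 [ 0.441 -0.009 -0.002]
side cell_a 0.69 [ 0.469 -0.081 -0.005]
side bottle_a 0.95 [ 0.676 -0.183  0.003]
side bottle_a 0.72 [ 0.526  0.352 -0.003]
side sprayer 0.93 [ 0.311  0.363 -0.003]
side sprayer 0.75 [0.657 0.1   0.079]
side sleeve 0.93 [ 0.306 -0.284 -0.006]
side screwdriver 0.93 [ 0.396  0.161 -0.002]
side release 0.68 [0.517 0.032 0.081]
```

View pics/scene0.png

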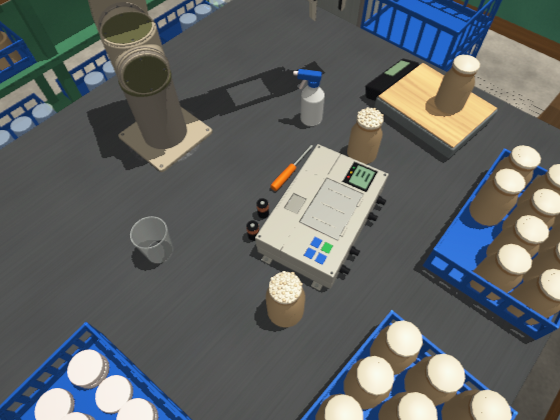

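View pics/side0.png

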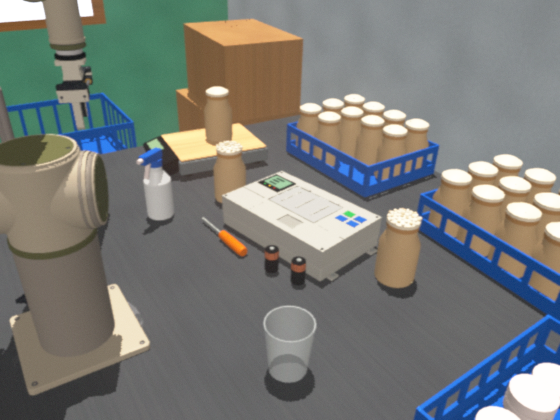

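The pad shows as a darker rectangle at (295,203) in scene and (290,221) in side. It lies near world (0.517, 0.033), about 37 mm to the right of the panel's middle. Controller yaw is about 12°. I'll move above it with the fingers closed and the jaw axis along the panel.

>>> apply_moves(
  commands=[0,0,5,0,0,0,0,3,-5,0,0,0,0.17,0,3,-5,0,0,0,0.17,0,3,-5,0,0,0,0.17,0,3,-5,0,0,0,0,0,3,-5,0,0,0,0,0,3,-5,0,0,0,0,0,3,-5,0,0,0,0,0],
  squeeze=20,
)

```text
t: 2.0
tool_pos: [0.4001, 0.2137, 0.2708]
orientation: [-0.329, 3.118, 0.002]
force: [0.6, 0.4, 0.9]
opening: 0.0177
```

>>> apply_moves(
  commands=[3,-5,0,0,0,0,0,3,-5,0,0,0,0,0,3,-5,0,0,0,0,0,2,-2,-2,0,0,0,0,0,0,0,0,0,0,0,0,0,0,0,0,0,0],
)

```text
t: 2.75
tool_pos: [0.514, 0.0339, 0.2522]
orientation: [-0.319, 3.115, 0.002]
force: [-0.1, -0.5, -0.2]
opening: 0.0003
```

Run:
```python
from h import *
s=read_state(); print(s["t"],s["tool_pos"],s["orientation"],s["force"],s["opening"])
p,d=read_camera("wrist"); cv2.imwrite("pics/w1.png",p)
for q in ("panel","door_hinge"):
    for r in spot_point(q,"wrist")[:2]: print(q,round(r["conf"],2),w("wrist",r["point"]).round(4))
for r in find_in("release","wrist")[:3]: print("release",round(r["conf"],2),w("wrist",r["point"]).round(4))
for q in ("release","battery_door"):
  for c in ("wrist","scene","side"):
    if c!="wrist": p,d=read_camera(c)
    for r in cut_out(q,c)[:1]:
        m=np.uint8(r["mask"]); cs=max(cv2.findContours(m,0,1)[0],key=cv2.contourArea)
        b=cv2.boxPoints(cv2.minAreaRect(cs)); M=camera_model(c); K=np.array(M["intrinsics"]);R=np.array(M["R"]);t=np.array(M["t"])
        def g(px,z=.0845):
            ray=R.T@np.linalg.inv(K)@np.array([*px,1]);o=-R.T@t;return (o+ray*(z-o[2])/ray[2])[:2]
        ys,xs=np.nonzero(m); P=np.array([g((x,y)) for x,y in zip(xs,ys)],np.float32)
        print(q,c,round(r["conf"],2),len(xs),cv2.minAreaRect(P),P.mean(0))
```

```text
2.75 [0.51404521 0.03393998 0.25224712] [-3.18696087e-01  3.11465056e+00  2.41558313e-03] [-0.09472654 -0.48997663 -0.24086737] 0.00028805703524757806
release 0.61 [0.5151 0.0342 0.0815]
release wrist 0.71 1430 ((0.5174165368080139, 0.036109063774347305), (0.039653241634368896, 0.05253152921795845), 11.734734535217285) [0.5171302  0.03554807]
release scene 0.47 249 ((0.516846776008606, 0.03623492270708084), (0.040150925517082214, 0.05308403819799423), 10.920096397399902) [0.5172082  0.03600932]
release side 0.7 153 ((0.5151136517524719, 0.030319176614284515), (0.035790711641311646, 0.04878905043005943), 14.11958122253418) [0.5159882  0.03029318]
battery_door wrist 0.91 4465 ((0.5769858360290527, 0.08393365889787674), (0.06437549740076065, 0.15803535282611847), 11.674263954162598) [0.568249   0.09693421]
battery_door scene 0.72 2128 ((0.5988427400588989, 0.08934102207422256), (0.11103222519159317, 0.15896131098270416), 11.967567443847656) [0.5996366  0.08736163]
battery_door side 0.98 1302 ((0.5974617600440979, 0.08531001210212708), (0.11194366216659546, 0.15849651396274567), 13.167141914367676) [0.5966811  0.08202571]
```

View pics/w1.png

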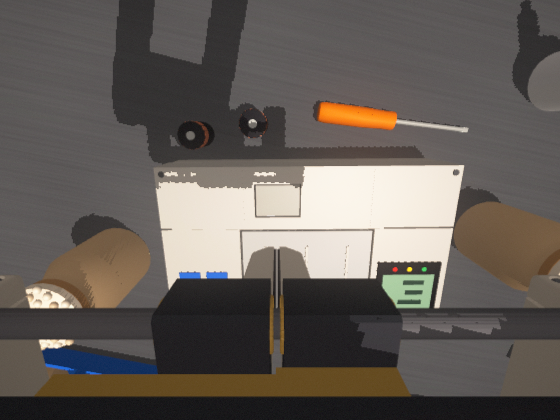

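The wrist picture shows the pad centred at pixel (278,200), which all views put at about (0.517, 0.035). Lowering to 10 mm above it.

>>> apply_moves(
  commands=[0.3,0.1,-5,0,0,0,0,0,0,-5,0,0,0,0,0,0,-4,0,0,0,0,0,0,-1.5,0,0,0,0,0,0,0,0,0,0,0],
)

```text
t: 4.08
tool_pos: [0.5182, 0.0344, 0.095]
orientation: [-0.318, 3.111, 0.001]
force: [0.3, 0.4, 0.1]
opening: 0.0004
```

>>> apply_moves(
  commands=[-0.1,0,-0.5,0,0,0,0,0,0,-0.3,0,0,0,0,0,0,-0.3,0,0,0,0,0,0,-0.2,0,0,0,0,0,0,0,0,0,0,0],
)

```text
t: 4.7
tool_pos: [0.521, 0.0342, 0.0867]
orientation: [-0.317, 3.102, -0.001]
force: [-0.1, -1.0, 0.1]
opening: 0.001
```

Run:
```python
from h import *
s=read_state(); print(s)
p,d=read_camera("side"); 
cv2.imwrite("pics/s2.png",cv2.resize(p[150:290,200:400],(800,560),interpolation=cv2.INTER_CUBIC))
s=read_state();print(s["tool_pos"],s["force"],s["dq"])
```

```text
{'t': 4.7, 'q': array([-0.03457156,  0.00192521,  1.87040671,  0.00281199,  1.24624995,
       -1.80988899]), 'dq': array([ 1.33603655e-03, -3.82094981e-03, -4.30822983e-03, -4.56974236e-04,
        5.57019401e-05,  1.98378192e-04]), 'joint_torque': array([-6.14600256e-03, -4.58652341e+01, -4.57915163e+01, -1.44276241e-02,
       -1.38611337e-01, -7.85747488e-04]), 'tool_pos': array([0.52102694, 0.03421731, 0.08667036]), 'orientation': array([-3.16993783e-01,  3.10227862e+00, -7.61570936e-04]), 'force': array([-0.13527658, -0.95711283,  0.08346264]), 'wrist_torque': array([0.05763647, 0.01658777, 0.05393032]), 'opening': 0.000955075053039385}
[0.52108821 0.03419143 0.08677761] [-0.40397295  0.15302367 -0.17155853] [-0.00058137 -0.00086581 -0.00057795  0.00092453 -0.00011337 -0.00015224]
```

View pics/s2.png

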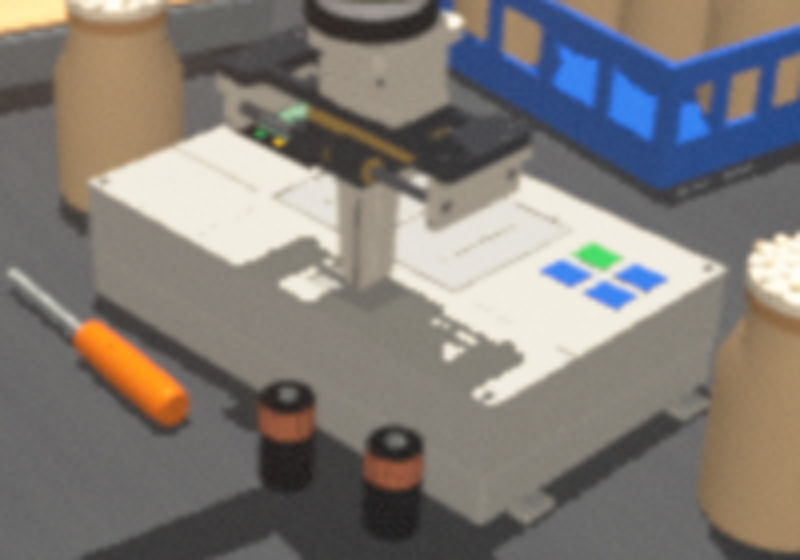

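The side crop shows the closed finger hanging just over the panel at (365,285) and not touching; small steps undershoot with a drift in x and tilt. I'll correct those and go on down.

>>> apply_moves(
  commands=[-0.6,0.1,0,-0.003,0.03,0,0,0,0,0,0,0,0,0],
)

```text
t: 5.0
tool_pos: [0.5147, 0.0353, 0.087]
orientation: [0.318, -3.116, 0.001]
force: [-0.3, 0.5, 0.1]
opening: 0.0007
```

>>> apply_moves(
  commands=[0,0,-0.4,0,0,0,0,0,0,-0.4,0,0,0,0],
)

```text
t: 5.25
tool_pos: [0.5152, 0.0353, 0.0792]
orientation: [0.319, -3.117, 0.001]
force: [-1.8, 1.0, 3.1]
opening: 0.0008
```

>>> apply_moves(
  commands=[0,0,-0.2,0,0,0,0,0,0,-0.1,0,0,0,0],
)

```text
t: 5.5
tool_pos: [0.5152, 0.0352, 0.0774]
orientation: [0.319, -3.117, 0.001]
force: [-7.5, 0.6, 17.6]
opening: 0.0003
```

Run:
```python
from h import *
s=read_state(); print(s["t"],s["tool_pos"],s["force"])
p,d=read_camera("side"); 
cv2.imwrite("pics/s3.png",cv2.resize(p[150:290,200:400],(800,560),interpolation=cv2.INTER_CUBIC))
```

```text
5.5 [0.51516805 0.03522933 0.07744464] [-7.54824885  0.55859888 17.58639292]
```

View pics/s3.png

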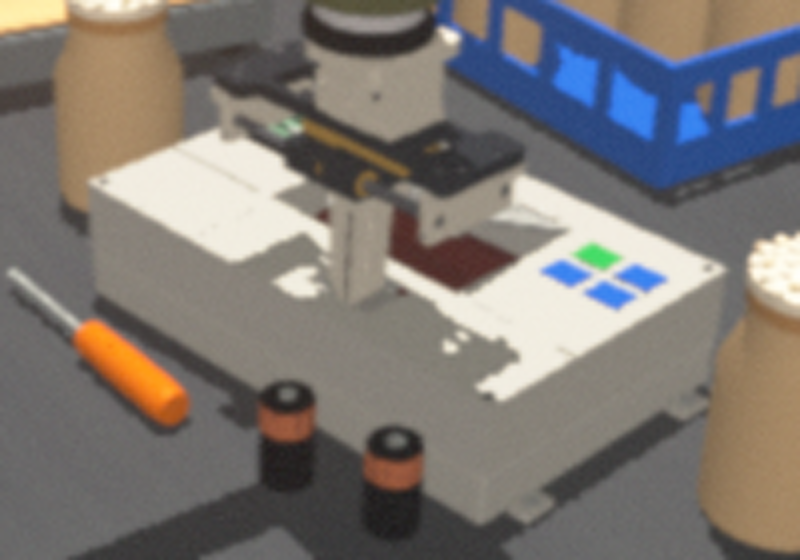

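The pad is at its stop (17.6 N) and the door has sprung up: the dark bay shows at (450,250). Withdrawing straight up, then back.

>>> apply_moves(
  commands=[0,0,1,0,0,0,0,0,0,2,0,0,0,0,0,0,5,0,0,0,0,0,0,6,0,0,0,0,-3,3,4,0,0,0,0,-4,5,0,0,0,0,0,-3,5,0,0,0,0,0,0,0,0,0,0,0,0],
)

```text
t: 6.55
tool_pos: [0.4105, 0.1681, 0.2629]
orientation: [0.315, -3.118, -0.003]
force: [0.5, -1.0, 1.3]
opening: 0.0005
```

Run:
```python
from h import *
s=read_state(); print(s["t"],s["tool_pos"],s["force"])
p,d=read_camera("scene"); q,d=read_camera("side")
r=lambda a:cv2.resize(a,(400,400),interpolation=cv2.INTER_CUBIC)
cv2.imwrite("pics/s4.png",np.hstack([r(p[120:300,230:410]),r(q[140:300,210:370+20])]))
```

```text
6.55 [0.41053925 0.16811436 0.26291901] [ 0.47372692 -0.98149654  1.32084343]
```

View pics/s4.png

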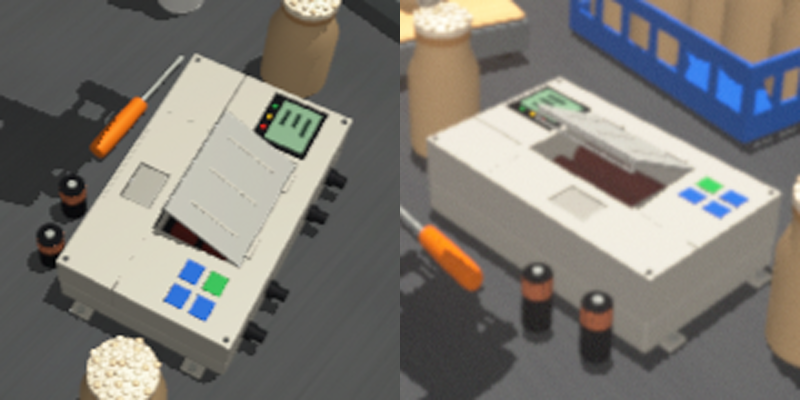

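Both views show the door standing ajar, the pad back up near flush, and the cells, bottles and screwdriver in place. Handing in.

```bash
python3 -c "
from plant import *
print(close_job())"
```

```text
the job is handed in; nothing more can be done
None
```

The battery door is standing ajar and the job is handed in, at about 6.7 s of the 48 s allowed. No verdict was reported.

- **Finding the pad:** I found it by eye rather than by feeling along the panel. It is at about (0.517, 0.035), roughly 35 mm to the right of the panel's middle. The scene and wrist cameras agreed to about 1 mm; the side camera put it 5 to 6 mm further right, still within the fingertip's clearance.
- **Pressing it:** I pressed with closed fingers until the pad reached its stop. The measured force there was 17.6 N upward and 7.5 N sideways, and the side camera showed the door had sprung up. The small approach steps had undershot with a slight drift and tilt, which I corrected before touching the pad.
- **Last checks:** After I took the hand away, the scene and side pictures show the door up with nothing touching it and the pad back up near flush. The cells, the screwdriver and the bottles where they show stand where they were. I judged the door angle and pad height from the pictures and did not measure them. The sleeve and sprayer were outside those final crops, but the arm recorded no contact near them.

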